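Reload the label dispenser on the paint-mixing bench

TASK

Put the label roll with the cross-notched core on the dispenser's upright spindle; turn it until its notches drop over the two drive pins and it sits fully down on the disc. Then take the steel peel plate out of the wooden tool block and slide it, black grip upward, fully home into the slot of the black holder on the dispenser. Leave the dispenser loaded like that, and leave the plain-cored roll, the tin and the cup where they are.

Things in the scene. Friction and masses are not known exactly. Their poses are not given: they have to be found in the camera images.
- dispenser: Label dispenser, fixed: grey base plate 150 (its x) x 270 (its y) mm, top 20 mm above the bench. Origin on the bench under the plate's middle, z up. It carries the steel spindle on an aluminium disc 76 mm across at y = -70 mm, the black slotted holder at y = +90 mm, and a steel guide post 18 mm wide, top at 58 mm, at x = +55, y = +35 mm.
- spindle_foot (a point): On the spindle's axis at the disc's top face, 24 mm above the bench, where the roll sits when fully down. From the disc rise two drive pins, 7 mm in diameter, 8 mm high, one on either side of the axis, each 19 mm from it. They do not turn; their direction around the spindle differs each time and is not given (not by these axes either): see it or feel for it.
- spindle_tip (a point): On the spindle's axis at its tip, 62 mm above the disc. The spindle is 24 mm in diameter; its last 14 mm taper to 12 mm.
- slot_mouth (a point): Middle of the holder's slot at its open top, 64 mm above the bench. The slot is 65 mm long along the dispenser's x, 7 mm wide along its y, and 40 mm deep. The holder is 85 x 27 mm outside.
- slot_floor (a point): Middle of the floor of that slot, 24 mm above the bench.
- label_roll: The label roll to load: white paper on a grey core, 62 mm in diameter, 50 mm high, about 0.16 kg, standing on end. Bore 27 mm. Both ends of the core have a cross of four notches (along the roll's +-x and +-y), each 11 mm wide, 10 mm deep, reaching from the bore to 25 mm from the axis. Origin on the axis at the underside, z along the axis.
- roll_center (a point): Middle of the label roll, on its axis, 25 mm from either end. Either end of the roll may be down on the disc.
- plain_roll: Bystander: a roll of the same outer size, but its core is plain, without notches, and its bore only 19 mm, too small for the spindle. Origin on the axis at the underside.
- peel_plate: The peel plate: steel sheet 60 mm wide (its x), 4 mm thick (its y) and 70 mm high, with a black grip 44 x 12 x 30 mm along its top edge, so 100 mm high in all, 0.14 kg. Origin at the middle of its lower edge, z up towards the grip. It starts upright in the slot of the tool block, perhaps leaning a little.
- plate_grip (a point): Middle of the peel plate's black grip, 85 mm above its lower edge.
- tool_block: Wooden block, fixed, 110 (its x) x 90 (its y) mm and 45 mm high, with one slot 70 x 10 mm along its x, its floor 10 mm above the bench, in which the peel plate stands. Origin on the bench under its middle.
- tin: Bystander: paint tin 84 mm in diameter, 85 mm high. Origin at the middle of its underside.
- cup: Bystander: clear mixing cup, 76 mm across the rim, 85 mm high, empty. Origin at the middle of its underside.
Not all that is in view belongs to the job. Of the things shaped like the peel_plate, the steel one is meant. What is shaped like the label_roll but blue is not meant.

How it is judged (in metres and radians):
On the way, in this order (a step that is already met when the one before it is completed fails the run):
1. the notched roll sits fully down on the disc, its notches over the drive pins (horizontal distance between roll_center and spindle_foot below 0.004 m and z of roll_center in the frame of spindle_foot below 0.028 m and angle between the z axis of label_roll and the z axis of dispenser, either way round below 0.06 rad), for 0.2 s.
2. the peel plate stands fully home in the slot of the dispenser's holder, grip upward (horizontal distance between peel_plate and slot_floor below 0.006 m and z of peel_plate in the frame of slot_floor below 0.003 m and angle between peel_plate's own z axis and vertical below 0.15 rad), for 0.2 s.
At the end, for the whole second after the job is handed in: Notched roll on the spindle: axis within 4 mm and 0.06 rad, lower end within 3 mm of the disc. Peel plate in the holder's slot, grip up: tilt under 0.15 rad, within 6 mm of the slot's middle, lower edge within 3 mm of its floor. Both at rest; bystanders within 30 mm of their starts (all of step 1 and all of step 2 and linear speed of each of label_roll, peel_plate below 0.02 m/s); the robot touches nothing.
It fails at once if the plain roll, the tin or the cup is moved by more than 30 mm (distance of any of plain_roll, tin, cup from where it was at the start of the episode above 0.03 m).
It also fails if it takes over 61 s, if anything falls off the work surface, if the arm or the gripper's body presses on something with over 40 N, if the wrist force passes 120 N, or if a joint passes its speed limit or range.

ROBOT

A 6-joint arm with a two-finger parallel gripper is mounted at the origin on the work surface. World frame = base frame: x ahead of the robot, y to its left, z up, the work surface at z = 0. Lengths are in mm, angles in rad, forces in N, time in s.
With the tool pointing down it reaches from about 350 to 975 mm from the base axis. Payload 7.1 kg.
Tool frame: the origin (TCP) lies midway between the tips of the shut fingers; the grasp point (between the pads) lies 19 mm behind it; z points along the fingers, y is the line along which they close (so a half turn about z gives the same grasp; the last joint's range is limited). The gripper opens to 88 mm and grips with 3 to 60 N. Pads are 20 mm wide; open, the fingers measure 115 mm over their backs; the gripper's body (75 mm by 178 mm) begins 61 mm behind the grasp point.
Start: joints at [1.301, 0.423, 1.63, -0, 1.089, -0.019], TCP at [155.08, 605.438, 222.675] pointing down, gripper open.
Joint ranges: [-3, 3], [-0.9, 2.11], [0.09, 2.58], [-1.31, 4.45], [0.11, 2.69], [-2.54, 2.54]. Speed limits (rad/s): [2.39, 2.39, 3.01, 3.14, 3.14, 3.14].

INTERFACE

Orientations are given as a rotation vector (axis times angle).
In Python, from workcell import get_obs, get_image, camera_params, close_job gives the robot as it stands.
- The arm moves only by the shell command python3 -m creep 'ROWS' [OPENING]. ROWS is a JSON object of lists of equal length, an entry for each row: "delta_pos": the shift along the tool's x, y, z in m, a list of three; "twist": the turn, a rotation vector about the tool's x, y, z in degrees, a list of three. A call has 1 to 20 rows; each row shifts and turns the commanded pose from where the row before left it, along the tool's axes as they then stand; what a row does not reach is not made up. A row lasts 1/12 s, in which the tool goes at most 41.7 mm and 7.16 degrees, less where a joint would pass 70% of its speed; a pose out of reach is approached as far as the arm can. A call with a gripper value outside its range is refused whole. OPENING is the opening, from 0 (shut) to 1 (fully open), set as the call begins (- or left out, the last holds). The fingers move at their own pace and stop on an object; the grip force is fixed at half the most. Time passes only in rows, so rows that do not move let the fingers close. It gives the time, the measured TCP pose, the force, the opening and the grip force at its end, in the units of the state.
- get_obs(): the state, without advancing time (a new reading comes with each control period).
- get_image(name): name is "scene" or "side" or "wrist"; returns (picture, depth): 400x640x3 uint8, red, green, blue; 400x640 float32, mm along the optical axis (not along the pixel's ray), 0 where there is no reading.
- camera_params(name): a dict with "camera_matrix" (3x3 intrinsics, pixels), "k1" (the pictures are not rectified: a ray, as slopes to the right and down, at radius r is drawn at 1 + k1 r^2 times it, then the intrinsics apply), "extrinsics" (4x4, takes a point from camera to world coordinates). Camera axes: x right, y down, z forward; pixel columns grow to the right and rows downward; lengths in mm; the calibration is good to about 2 mm. A picture is of the moment at which its call begins: read the wrist's pose just before it. camera_params takes no time and is no camera call; for the wrist camera it gives the pose at the moment of the call.
- close_job(): hands the job in; it is judged then, once.
The state is a dict: "t": time; "qpos": joint angles; "qvel": joint speeds; "joint_torque": joint torques, N m; "ee_pos": TCP position; "orientation": TCP orientation; "ft_force": force on the tool from outside, world axes, zero at the start; "moment": the same for the moment, N m; "width": finger opening in mm; "grasp_force": force on a finger pad.
Only numpy, scipy, OpenCV 4.12 (cv2) and the standard library are available. Lean on these libraries where they do the work, as an engineer would, in place of code of your own. Each camera call takes 0.05 s, during which the arm holds its last target. There are 200 camera calls.

## Working session

There is one attempt and no reset: what is moved stays moved. The work goes in short steps, Python scripts to look and compute and a shell command to move; the robot and the scene stay as the last step left them, time stands still between calls to the robot, and variables do not carry over. Pictures are saved under pics/ and viewed, at most 10 in all, crops included, and the job is handed in when it is done.

```bash
mkdir -p pics; ls; python3 - <<'E'
from workcell import *
import cv2,numpy as np
for n in("scene","side"):
    im,d=get_image(n); cv2.imwrite(f"pics/{n}0.png",im[:,:,::-1]); np.save(f"pics/{n}0.npy",d); p=camera_params(n); print(n,p)
o=get_obs();print(o)
E
```

```text
pics
scene {'camera_matrix': array([[504.11936691,   0.        , 315.58617403],
       [  0.        , 504.11936691, 192.80334283],
       [  0.        ,   0.        ,   1.        ]]), 'k1': -0.06287538659480083, 'extrinsics': array([[ 3.87567453e-01,  7.66150436e-01, -5.12645081e-01,
         1.33872692e+03],
       [ 9.21821271e-01, -3.25773890e-01,  2.10040276e-01,
        -2.58940005e+02],
       [-6.08393333e-03, -5.53971915e-01, -8.32513125e-01,
         1.41419336e+03],
       [ 0.00000000e+00,  0.00000000e+00,  0.00000000e+00,
         1.00000000e+00]])}
side {'camera_matrix': array([[384.1043314 ,   0.        , 312.8103969 ],
       [  0.        , 384.1043314 , 202.06740898],
       [  0.        ,   0.        ,   1.        ]]), 'k1': -0.036129373462538715, 'extrinsics': array([[ 7.44401770e-01, -3.68326468e-01,  5.56957466e-01,
        -8.80470262e+01],
       [-6.67692703e-01, -4.19641527e-01,  6.14888155e-01,
        -6.13065206e+02],
       [ 7.24289898e-03, -8.29600266e-01, -5.58310790e-01,
         7.28732469e+02],
       [ 0.00000000e+00,  0.00000000e+00,  0.00000000e+00,
         1.00000000e+00]])}
{'t': 0.1, 'qpos': array([ 1.30104193e+00,  4.23749494e-01,  1.63060177e+00, -1.16329910e-05,
        1.08861084e+00, -1.90214046e-02]), 'qvel': array([ 2.57008109e-04, -1.55393836e-03, -1.37315490e-03,  5.12389732e-04,
       -2.69501037e-03, -5.12967144e-05]), 'joint_torque': array([-3.32215641e-04, -5.45611382e+01, -2.74328381e+01,  6.45088521e-02,
        1.88644230e-02, -3.19250341e-05]), 'ee_pos': array([154.92877708, 604.97557746, 221.99339508]), 'orientation': array([-3.92787728e-01, -3.11675210e+00,  2.13094679e-03]), 'ft_force': array([0.70611864, 0.00821878, 0.55718473]), 'moment': array([ 0.00954136, -0.05430489, -0.04026534]), 'grasp_force': 0.0, 'width': 87.78950512008709}
```

View pics/scene0.png

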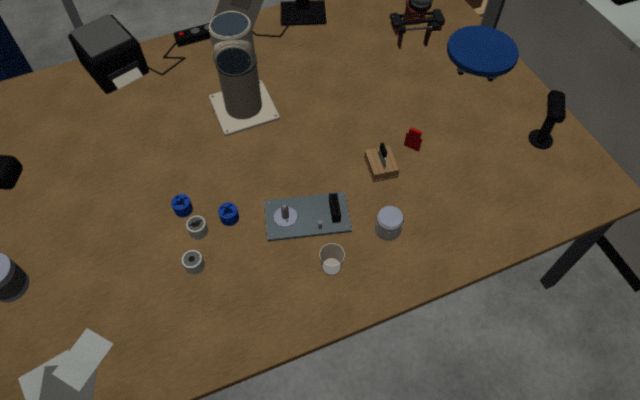

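View pics/side0.png

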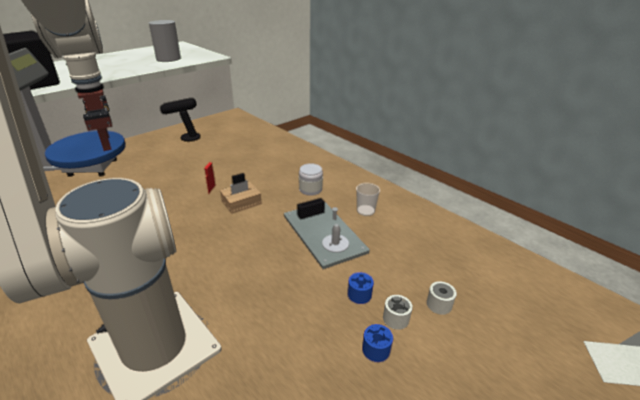

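Scene view: candidates for the roll are white (197,226), white (193,262), blue (181,205) and blue (228,213). For the plate they are the steel one in the block (382,152) and a red one (413,139). In the side view the white roll at (398,310) seems to have the cross notches and the one at (442,297) a plain bore. The dispenser is at (308,215), the tin at (390,220) and the cup at (332,258). Next I compute world positions and check the choice in one crop.

```bash
cat > h.py <<'E'
import numpy as np,cv2
from workcell import *
def ray(p,uv):
    K=p["camera_matrix"];k=p["k1"];E=p["extrinsics"]
    q=(np.atleast_2d(np.asarray(uv,float))-K[:2,2])/[K[0,0],K[1,1]]
    s=q.copy()
    for _ in range(20): s=q/(1+k*(s**2).sum(1,keepdims=True))
    d=np.c_[s,np.ones(len(s))]@E[:3,:3].T
    return E[:3,3],d
def plane(p,uv,z):
    o,d=ray(p,uv); return o+d*((z-o[2])/d[:,2])[:,None]
def proj(p,X):
    E=p["extrinsics"];c=(np.atleast_2d(X)-E[:3,3])@E[:3,:3]; s=c[:,:2]/c[:,2:]
    s=s*(1+p["k1"]*(s**2).sum(1,keepdims=True)); K=p["camera_matrix"]
    return s*[K[0,0],K[1,1]]+K[:2,2]
def cloud(p,d):
    v,u=np.mgrid[:400,:640]; o,r=ray(p,np.c_[u.ravel(),v.ravel()])
    return (o+r*d.ravel()[:,None]).reshape(400,640,3)   # ray has unit optical-axis component
E
python3 - <<'E'
from h import *
ps,pd=camera_params("scene"),camera_params("side")
print("scene z50",plane(ps,[(197,222),(193,258),(181,201),(228,209)],50).round())
print("side z50",plane(pd,[(398,303),(442,290),(360,281),(377,334)],50).round())
print("disp corners",plane(ps,[(265,199),(348,194),(351,232),(269,238)],20).round())
print("tin,cup,block,red",plane(ps,[(390,214)],85).round(),plane(ps,[(332,252)],85).round(),plane(ps,[(382,162)],45).round(),plane(ps,[(413,139)],50).round())
S=cv2.imread("pics/side0.png")[265:365,330:470];S=cv2.resize(S,None,fx=4,fy=4,interpolation=cv2.INTER_CUBIC);cv2.imwrite("pics/crop1.png",S)
E
```

```text
scene z50 [[ 454. -301.   50.]
 [ 572. -346.   50.]
 [ 358. -328.   50.]
 [ 447. -196.   50.]]
side z50 [[ 459. -302.   50.]
 [ 570. -347.   50.]
 [ 446. -197.   50.]
 [ 358. -325.   50.]]
disp corners [[ 438.  -70.   20.]
 [ 527.  190.   20.]
 [ 661.  138.   20.]
 [ 580. -108.   20.]]
tin,cup,block,red [[682. 257.  85.]] [[732.  40.  85.]] [[468. 343.  45.]] [[423. 487.  50.]]
```

View pics/crop1.png

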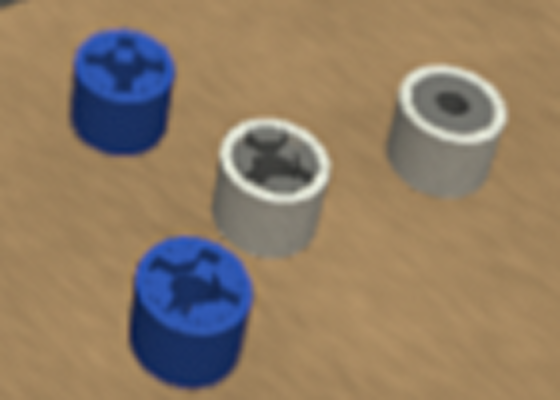

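The white roll at side (398,310), crop (270,160), has the cross notches, so it is the target, at world ≈(456,-302). The one at crop (452,100) has a plain bore. Now I plan a wrist look at the dispenser and then the roll.

```bash
cat >> h.py <<'E'
from scipy.spatial.transform import Rotation as Ro
def plan(target,psi=None,o=None):
    """shift/turn in tool axes to get TCP to target with tool y at world yaw psi (deg, mod 180), z down"""
    o=o or get_obs(); R=Ro.from_rotvec(o["orientation"]).as_matrix()
    y=np.degrees(np.arctan2(R[1,1],R[0,1]))
    tw=0
    print("tcp",o["ee_pos"].round(1),"yawY",y.round(2),"tilt",R[2,:].round(4),"q",o["qpos"].round(2),"t",round(o["t"],2))
    if psi is not None: tw=-((psi-y+90)%180-90)  # about tool z (down)
    print("shift tool mm",(R.T@(np.array(target)-o["ee_pos"])).round(1),"twist z deg",round(tw,2))
E
python3 - <<'E'
from h import *
p=camera_params("wrist");o=get_obs();R=Ro.from_rotvec(o["orientation"]).as_matrix()
print(p["camera_matrix"],p["k1"]);E=p["extrinsics"];print("cam in tool",R.T@(E[:3,3]-o["ee_pos"]),(R.T@E[:3,:3]).round(3))
plan((529,-28,330));
E
```

```text
[[279.32731018   0.         322.67437894]
 [  0.         279.32731018 200.50852572]
 [  0.           0.           1.        ]] -0.04247263287232843
cam in tool [  73.93818353    0.30223054 -161.72462657] [[ 0.001 -0.963 -0.27 ]
 [ 1.     0.001  0.   ]
 [-0.    -0.27   0.963]]
tcp [154.9 605.  222. ] yawY 75.63 tilt [ 0.     -0.0014 -1.    ] q [ 1.3   0.42  1.63 -0.    1.09 -0.02] t 0.1
shift tool mm [-519.4 -520.5 -107.3] twist z deg 0
```

```bash
python3 -m creep '{"delta_pos":[[-0.03,-0.0274,0],[-0.03,-0.0274,0],[-0.03,-0.0274,0],[-0.03,-0.0274,0],[-0.03,-0.0274,0],[-0.03,-0.0274,0],[-0.03,-0.0274,0],[-0.03,-0.0274,0],[-0.03,-0.0274,0],[-0.03,-0.0274,0],[-0.03,-0.0274,0],[-0.03,-0.0274,0],[-0.03,-0.0274,0],[-0.03,-0.0274,0],[-0.03,-0.0274,0],[-0.03,-0.0274,0],[-0.03,-0.0274,0],[-0.03,-0.0274,0],[-0.03,-0.0274,0],[0,0,0]],"twist":[[0,0,0],[0,0,0],[0,0,0],[0,0,0],[0,0,0],[0,0,0],[0,0,0],[0,0,0],[0,0,0],[0,0,0],[0,0,0],[0,0,0],[0,0,0],[0,0,0],[0,0,0],[0,0,0],[0,0,0],[0,0,0],[0,0,0],[0,0,0]]}'
python3 - <<'E'
from h import *
import pickle
p=camera_params("wrist");im,d=get_image("wrist")
cv2.imwrite("pics/w1.png",im[:,:,::-1]);pickle.dump((p,im,d),open("w1.pkl","wb"))
plan((456,-302,220))
E
```

```text
t: 1.77
ee_pos: [581.5, -45.7, 222.7]
orientation: [0.399, 3.113, -0.002]
ft_force: [0.5, 1.0, -1.1]
width: 87.6
grasp_force: 0.0
tcp [579.5 -43.3 222.2] yawY 75.39 tilt [-5.e-04 -2.e-04 -1.e+00] q [-0.09  0.36  1.73 -0.    1.05 -1.41] t 1.82
shift tool mm [  54.3 -281.5    2.2] twist z deg 0
```

View pics/w1.png

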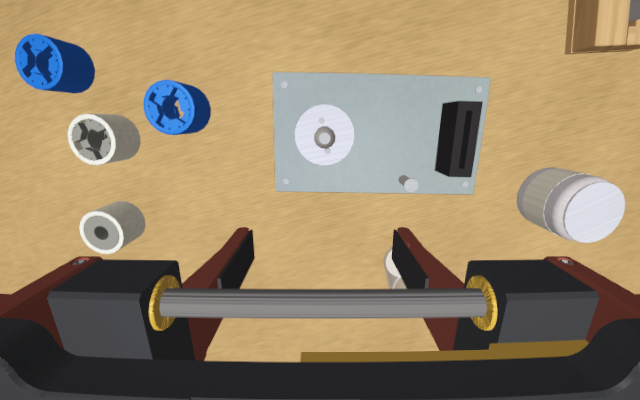

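The wrist view shows the disc at (324,135) with pins near (322,121) and (327,151), the slot at (466,139), the notched roll top at (91,139) and the plain roll at (101,231). I measure these from depth and colour masks.

```bash
python3 - <<'E'
from h import *
import pickle
p,im,d=pickle.load(open("w1.pkl","rb")); g=cv2.cvtColor(im,cv2.COLOR_RGB2GRAY); hsv=cv2.cvtColor(im,cv2.COLOR_RGB2HSV)
C=cloud(p,d)
v,u=np.mgrid[:400,:640];uv=np.c_[u.ravel(),v.ravel()]
# plate corners
P=plane(p,[(275,73),(490,79),(473,194),(276,191)],20)[:,:2];c=P.mean(0);yv=(P[1]+P[2]-P[0]-P[3])/2;xv=(P[2]+P[3]-P[0]-P[1])/2
print("plate c",c.round(1),"y",yv.round(1),np.degrees(np.arctan2(yv[1],yv[0])).round(2),"x",np.linalg.norm(xv).round(1),np.linalg.norm(yv).round(1),np.degrees(np.arctan2(xv[1],xv[0])).round(2))
# disc: bright blob
m=((g>195)&(abs(u-324)<45)&(abs(v-135)<45)).astype(np.uint8)
cn=max(cv2.findContours(m,cv2.RETR_EXTERNAL,cv2.CHAIN_APPROX_NONE)[0],key=cv2.contourArea)[:,0]
Q=plane(p,cn,24)[:,:2].astype(np.float32);(x,y),r=cv2.minEnclosingCircle(Q);A=np.c_[2*Q,np.ones(len(Q))];s=np.linalg.lstsq(A,(Q**2).sum(1),rcond=None)[0];print("disc",s[:2].round(1),"r",np.sqrt(s[2]+s[:2]@s[:2]).round(1),r)
sc=s[:2]
# pins via depth
X=C.reshape(-1,3);rr=np.hypot(*(X[:,:2]-sc).T)
for z0,z1 in((28,36),):
    k=(X[:,2]>z0)&(X[:,2]<z1)&(rr>13)&(rr<27); th=np.arctan2(*(X[k,:2]-sc).T[::-1]);print("pins n",k.sum(),"phase deg",np.degrees(np.angle(np.exp(2j*th).mean())/2).round(1),abs(np.exp(2j*th).mean()).round(2)); print(uv[k][:40:3].tolist())
k=(X[:,2]>65)&(rr<16);print("spindle pts",k.sum(),X[k].mean(0).round(1), X[(rr<36)&(rr>26)].mean(0).round(1))
# roll
m=((hsv[...,1]<45)&(g>225)&(u>60)&(u<125)&(v>105)&(v<170)).astype(np.uint8)
cn=max(cv2.findContours(m,cv2.RETR_EXTERNAL,cv2.CHAIN_APPROX_NONE)[0],key=cv2.contourArea)
h=cv2.convexHull(cn)[:,0];Q=plane(p,h,50)[:,:2];A=np.c_[2*Q,np.ones(len(Q))];s=np.linalg.lstsq(A,(Q**2).sum(1),rcond=None)[0];rc=s[:2];print("roll",rc.round(1),"r",np.sqrt(s[2]+rc@rc).round(1))
T=plane(p,uv,50)[:,:2]-rc;R=np.hypot(*T.T);k=(R>16)&(R<23);th=np.arctan2(T[k,1],T[k,0]);gg=g.ravel()[k].astype(float)
w=255-gg;cc=(w*np.exp(4j*th)).sum();print("notch phase gray",np.degrees(np.angle(cc)/4).round(1),abs(cc)/w.sum())
w=(X[k,2]<42);cc=np.exp(4j*th[w]).mean();print("notch phase depth",np.degrees(np.angle(cc)/4).round(1),abs(cc),w.mean())
# slot mouth: holder top points
k=(X[:,2]>58)&(X[:,2]<72)&(u.ravel()>425)&(u.ravel()<490)&(v.ravel()>90)&(v.ravel()<185);H=X[k,:2].astype(np.float32);b=cv2.minAreaRect(H);print("holder",k.sum(),b,X[k,2].mean())
a=cv2.resize(im[95:180,280:370],None,fx=4.4,fy=4.4,interpolation=cv2.INTER_CUBIC);b=cv2.resize(im[95:180,50:140],None,fx=4.4,fy=4.4,interpolation=cv2.INTER_CUBIC)
cv2.imwrite("pics/c2.png",np.hstack([a,b])[:,:,::-1])
E
```

```text
plate c [545.8  38.8] y [ 71.  256.1] 74.51 x 146.9 265.8 -15.79
disc [526.1 -29.3] r 37.2 37.88027572631836
pins n 48 phase deg -3.3 0.98
[[319, 118], [322, 118], [321, 119], [318, 120], [321, 120], [319, 121], [322, 121], [320, 122], [325, 149], [328, 149], [327, 150], [324, 151], [327, 151], [325, 152]]
spindle pts 371 [525.7 -29.6  80.1] [553.  -36.3 287.9]
roll [ 456.8 -302.9] r 29.6
notch phase gray 4.6 0.15640300565044846
notch phase depth 4.1 0.8165473659409932 0.18650088809946713
holder 1701 ((568.8140258789062, 124.70946502685547), (29.002901077270508, 83.89276123046875), 74.91497802734375) 63.18660306273651
```

View pics/c2.png

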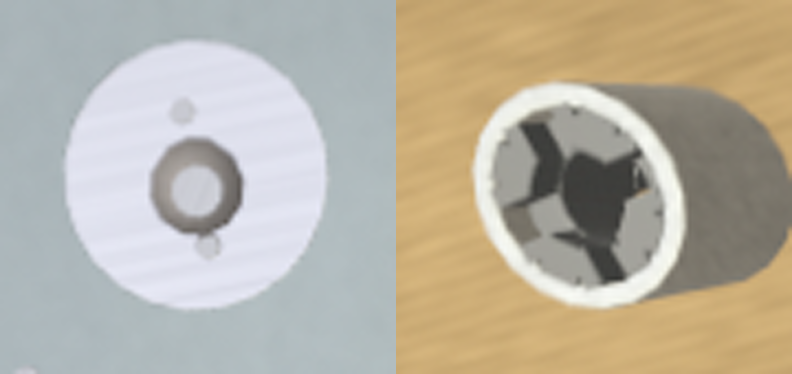

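The crop shows pins at crop (182,110) and (207,244), which is (321.4,120) and (327,150.5) in the full picture. The notch cross is clear. I move for a closer look above the roll and compute the pin angle from these pixels.

```bash
python3 -m creep '{"delta_pos":[[0.0005,-0.0352,0.009],[0.0005,-0.0352,0.009],[0.0005,-0.0352,0.009],[0.0005,-0.0352,0.009],[0.0005,-0.0352,0.009],[0.0005,-0.0352,0.009],[0.0005,-0.0352,0.009],[0.0005,-0.0352,0.009],[0,0,0],[0,0,0]],"twist":[[0,0,0],[0,0,0],[0,0,0],[0,0,0],[0,0,0],[0,0,0],[0,0,0],[0,0,0],[0,0,0],[0,0,0]]}'
python3 - <<'E'
from h import *
import pickle
p0=pickle.load(open("w1.pkl","rb"))[0]
a,b=plane(p0,[(321.4,120),(327,150.5)],32)[:,:2];print("pins",a.round(1),b.round(1),"mid",((a+b)/2).round(1),"dist",np.linalg.norm(a-b).round(1),"ang",np.degrees(np.arctan2(*(b-a)[::-1])).round(1))
p=camera_params("wrist");im,d=get_image("wrist")
cv2.imwrite("pics/w2.png",im[:,:,::-1]);pickle.dump((p,im,d),open("w2.pkl","wb"))
g=cv2.cvtColor(im,cv2.COLOR_RGB2GRAY);X=cloud(p,d)
v,u=np.mgrid[:400,:640];uv=np.c_[u.ravel(),v.ravel()];T=plane(p,uv,50)[:,:2];k0=np.hypot(*(T-[456.5,-302.5]).T).reshape(400,640)<40
top=(k0&(X[...,2]>44)&(X[...,2]<56)).astype(np.uint8)
cn=max(cv2.findContours(top,cv2.RETR_EXTERNAL,cv2.CHAIN_APPROX_NONE)[0],key=cv2.contourArea);Q=plane(p,cv2.convexHull(cn)[:,0],50)[:,:2]
(x,y),r=cv2.minEnclosingCircle(Q.astype(np.float32));print("roll enc",x,y,r);
m=(k0&(g>200)).astype(np.uint8);cn=max(cv2.findContours(m,cv2.RETR_EXTERNAL,cv2.CHAIN_APPROX_NONE)[0],key=cv2.contourArea);Q=plane(p,cv2.convexHull(cn)[:,0],50)[:,:2]
A=np.c_[2*Q,np.ones(len(Q))];s=np.linalg.lstsq(A,(Q**2).sum(1),rcond=None)[0];rc=s[:2];print("roll",rc.round(1),"r",np.sqrt(s[2]+rc@rc).round(1))
D=T-rc;R=np.hypot(*D.T);k=(R>16)&(R<23);th=np.arctan2(D[k,1],D[k,0]);z=X.reshape(-1,3)[k,2]
w=z<42;cc=np.exp(4j*th[w]).mean();print("phase depth",np.degrees(np.angle(cc)/4).round(1),abs(cc).round(2),w.mean().round(2))
print(proj(p,[*rc,50]))
c=proj(p,[*rc,50])[0].astype(int);cv2.imwrite("pics/c3.png",cv2.resize(im[c[1]-45:c[1]+45,c[0]-45:c[0]+45],None,fx=6,fy=6,interpolation=cv2.INTER_CUBIC)[:,:,::-1])
plan((*rc,14))
E
```

```text
t: 2.65
ee_pos: [503.1, -312.2, 149.8]
orientation: [-0.397, -3.115, -0.002]
ft_force: [0.2, 0.2, -0.3]
width: 87.6
grasp_force: 0.0
pins [507.4 -27.9] [544.8 -30.4] mid [526.1 -29.2] dist 37.4 ang -3.8
roll enc 456.35382080078125 -303.83673095703125 30.70461082458496
roll [ 456.5 -303.8] r 30.3
phase depth 4.6 0.8 0.34
[[318.45879146 152.36534154]]
tcp [ 503.7 -311.3  150.3] yawY 75.58 tilt [ 1.3e-03  9.0e-04 -1.0e+00] q [-0.57  0.47  1.75  0.    0.92 -1.89] t 2.7
shift tool mm [ 47.4  -4.6 136.3] twist z deg 0
```

View pics/c3.png

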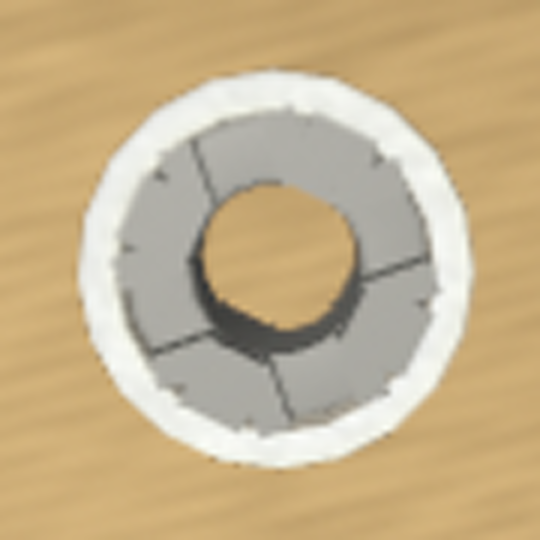

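```bash
python3 -m creep '{"delta_pos":[[0.0237,-0.0023,0.025],[0.0237,-0.0023,0.025],[0,0,0.03],[0,0,0.03],[0,0,0.02],[0,0,0.006],[0,0,0],[0,0,0]],"twist":[[0,0,0],[0,0,0],[0,0,0],[0,0,0],[0,0,0],[0,0,0],[0,0,0],[0,0,0]]}'
python3 - <<'E'
from h import *
import pickle
p=pickle.load(open("w2.pkl","rb"))[0]
e=np.array([(192,138),(215,200),(268,352),(292,422),(360,280),(430,260),(150,353),(212,331)])/6+[273,107]
W=plane(p,e,50)[:,:2]
for i in range(0,8,2):
    D=W[i+1]-W[i];print(np.degrees(np.arctan2(D[1],D[0]))%90, W[i]-[456.5,-303.8])
plan((456.5,-303.8,14))
E
```

```text
t: 3.37
ee_pos: [458.1, -304.1, 15.5]
orientation: [0.391, 3.117, -0.0]
ft_force: [-0.1, -0.0, 0.9]
width: 88.0
grasp_force: 0.0
5.586803813918211 [-22.61896907  -6.71842547]
4.152053450137458 [11.86255456 -3.84231346]
1.4752656889151297 [ 4.57548698 12.82059227]
4.9666638587095235 [  7.38229091 -21.79839463]
tcp [ 458.1 -304.1   15.5] yawY 75.71 tilt [-5.e-04 -1.e-04 -1.e+00] q [-0.61  0.63  1.89  0.    0.61 -1.93] t 3.37
shift tool mm [ 1.6 -0.1  1.5] twist z deg 0
```

```bash
python3 -m creep '{"delta_pos":[[0.0015,0,0.0015],[0,0,0],[0,0,0],[0,0,0],[0,0,0],[0,0,0],[0,0,0],[0,0,0],[0,0,0],[0,0,0]],"twist":[[0,0,0],[0,0,0],[0,0,0],[0,0,0],[0,0,0],[0,0,0],[0,0,0],[0,0,0],[0,0,0],[0,0,0]]}' 0
python3 - <<'E'
from h import *
plan((526,-29.4,110))
E
```

```text
t: 4.2
ee_pos: [456.2, -304.7, 14.0]
orientation: [0.393, 3.116, -0.001]
ft_force: [-0.4, 1.7, 6.6]
width: 62.6
grasp_force: 30.0
tcp [ 456.2 -304.7   14. ] yawY 75.61 tilt [-1.e-03 -2.e-04 -1.e+00] q [-0.61  0.64  1.9   0.    0.61 -1.93] t 4.2
shift tool mm [  0.7 284.  -96.1] twist z deg 0
```

```bash
python3 -m creep '{"delta_pos":[[0,0,-0.02],[0,0,-0.04],[0,0,-0.041],[0.005,0.0351,0],[0.005,0.0351,0],[0.005,0.0351,0],[0.005,0.0351,0],[0.005,0.0351,0],[0.005,0.0351,0],[0.005,0.0351,0],[0.005,0.0351,0],[0,0,0],[0,0,0]],"twist":[[0,0,2],[0,0,3],[0,0,3],[0,0,0],[0,0,0],[0,0,0],[0,0,0],[0,0,0],[0,0,0],[0,0,0],[0,0,0],[0,0,0],[0,0,0]]}'
python3 - <<'E'
from h import *
o=get_obs();p=camera_params("wrist");im,d=get_image("wrist")
z=o["ee_pos"][2]+36
g=cv2.cvtColor(im,cv2.COLOR_RGB2GRAY);X=cloud(p,d).reshape(-1,3)
v,u=np.mgrid[:400,:640];T=plane(p,np.c_[u.ravel(),v.ravel()],z)[:,:2]
k0=(np.hypot(*(T-o["ee_pos"][:2]).T)<40);print("z top",np.median(X[k0&(np.hypot(*(T-o["ee_pos"][:2]).T)>26)&(np.hypot(*(T-o["ee_pos"][:2]).T)<29),2]),z)
m=(k0&(g.ravel()>190)).reshape(400,640).astype(np.uint8);cn=max(cv2.findContours(m,cv2.RETR_EXTERNAL,cv2.CHAIN_APPROX_NONE)[0],key=cv2.contourArea);Q=plane(p,cv2.convexHull(cn)[:,0],z)[:,:2]
A=np.c_[2*Q,np.ones(len(Q))];s=np.linalg.lstsq(A,(Q**2).sum(1),rcond=None)[0];rc=s[:2];print("roll",rc.round(1),"r",np.sqrt(s[2]+rc@rc).round(1))
D=T-rc;R=np.hypot(*D.T);k=(R>16)&(R<23);th=np.arctan2(D[k,1],D[k,0]);w=X[k,2]<z-6;cc=np.exp(4j*th[w]).mean();print("phase",np.degrees(np.angle(cc)/4).round(1),abs(cc).round(2))
c=proj(p,[*rc,z])[0].astype(int);print(c);y0=max(c[1]-70,0);cv2.imwrite("pics/c4.png",cv2.resize(im[y0:c[1]+70,c[0]-90:c[0]+90],None,fx=4,fy=4,interpolation=cv2.INTER_CUBIC)[:,:,::-1])
plan((526,-29.4,110))
E
```

```text
t: 5.28
ee_pos: [525.7, -28.0, 114.1]
orientation: [-0.604, -3.083, 0.0]
ft_force: [-0.0, 0.4, -1.2]
width: 62.5
grasp_force: 30.0
z top 150.12781943744676 150.09676981912537
roll [525.5 -27.6] r 30.2
phase -3.7 0.85
[322 273]
tcp [525.4 -29.1 114.1] yawY 67.74 tilt [ 4.e-04 -4.e-04 -1.e+00] q [-0.08  0.44  1.92 -0.    0.78 -1.26] t 5.33
shift tool mm [-0.7 -0.   4.1] twist z deg 0
```

View pics/c4.png

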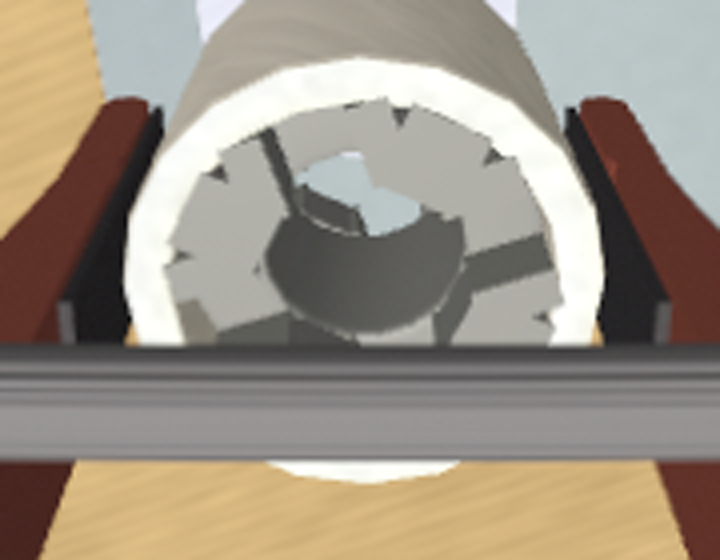

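The crop shows the held roll with its bore at crop (365,240), centred between the pads, and notch phase −3.7°, which matches the pins. I descend over the spindle.

```bash
python3 -m creep '{"delta_pos":[[-0.0005,0,0.01],[0,0,0.01],[0,0,0.01],[0,0,0.01],[0,0,0.01],[0,0,0.006],[0,0,0]],"twist":[[0,0,0],[0,0,0],[0,0,0],[0,0,0],[0,0,0],[0,0,0],[0,0,0]]}'
```

```text
t: 5.92
ee_pos: [524.9, -29.9, 56.3]
orientation: [-0.61, -3.079, 0.001]
ft_force: [-0.3, 0.1, -1.9]
width: 62.7
grasp_force: 30.0
```

```bash
python3 -m creep '{"delta_pos":[[0,0,0.004],[0,0,0.004],[0,0,0.003],[0,0,0.003],[0,0,0.002],[0,0,0.002],[0,0,0.001],[0,0,0]],"twist":[[0,0,0],[0,0,0],[0,0,0],[0,0,0],[0,0,0],[0,0,0],[0,0,0],[0,0,0]]}'
```

```text
t: 6.58
ee_pos: [526.0, -29.7, 39.0]
orientation: [-0.609, -3.082, 0.0]
ft_force: [0.5, 0.5, -1.3]
width: 62.8
grasp_force: 30.0
```

Bottom at ≈25 mm with no resistance, so the notches are over the pins. I push 1.5 mm more, then release and rise.

```bash
python3 -m creep '{"delta_pos":[[0,0,0.0015],[0,0,0]],"twist":[[0,0,0],[0,0,0]]}'; python3 -m creep '{"delta_pos":[[0,0,0],[0,0,0],[0,0,0],[0,0,0],[0,0,0]],"twist":[[0,0,0],[0,0,0],[0,0,0],[0,0,0],[0,0,0]]}' 1;  python3 -m creep '{"delta_pos":[[0,0,-0.02],[0,0,-0.04],[0,0,-0.04],[0,0,-0.04],[0,0,-0.04],[0,0,0]],"twist":[[0,0,0],[0,0,0],[0,0,0],[0,0,0],[0,0,0],[0,0,0]]}'
python3 - <<'E'
from h import *
import pickle
p=camera_params("wrist");im,d=get_image("wrist");X=cloud(p,d).reshape(-1,3);r=np.hypot(*(X[:,:2]-[526,-29.4]).T)
k=(r<30)&(r>26)&(X[:,2]>55)&(X[:,2]<100);print("roll top z",np.median(X[k,2]),X[k].mean(0).round(1),k.sum())
ps=camera_params("scene");im,d=get_image("scene");X=cloud(ps,d);pickle.dump((ps,im,d),open("s1.pkl","wb"))
b=X[120:185,350:410].reshape(-1,3);print("block top",b[(b[:,2]>40)&(b[:,2]<50)].mean(0).round(1),"high",b[(b[:,2]>60)&(b[:,2]<130)].mean(0).round(1))
k=(b[:,2]>41)&(b[:,2]<49);print(cv2.minAreaRect(b[k,:2].astype(np.float32)))
plan((468+60,343,200))
E
```

```text
t: 6.75
ee_pos: [526.3, -29.7, 38.0]
orientation: [0.609, 3.082, 0.0]
ft_force: [-1.0, -0.2, 1.6]
width: 62.6
grasp_force: 30.0
t: 7.17
ee_pos: [526.2, -29.8, 37.7]
orientation: [0.609, 3.082, 0.0]
ft_force: [0.1, 0.1, -0.2]
width: 87.6
grasp_force: 0.0
t: 7.67
ee_pos: [530.4, -30.1, 225.3]
orientation: [0.607, 3.07, 0.002]
ft_force: [1.6, 0.7, 0.8]
width: 87.8
grasp_force: 0.0
roll top z 73.5650897821684 [524.7 -29.   73.5] 536
block top [461.  347.1  44.4] high [453.1 360.2  91.7]
((458.11492919921875, 386.837646484375), (181.7549285888672, 123.27159118652344), 88.72232055664062)
tcp [527.1 -29.8 219.4] yawY 67.63 tilt [-0.0039  0.0013 -1.    ] q [-0.08  0.28  1.85 -0.    1.   -1.26] t 7.77
shift tool mm [141.1 345.1  19.2] twist z deg 0
```

```bash
python3 -m creep '{"delta_pos":[[0.017,0.0359,0],[0.017,0.0359,0],[0.017,0.0359,0],[0.017,0.0359,0],[0.017,0.0359,0],[0.017,0.0359,0],[0.017,0.0359,0],[0.017,0.0359,0],[0.017,0.0359,0],[0,0,0],[0,0,0]],"twist":[[0,0,0],[0,0,0],[0,0,0],[0,0,0],[0,0,0],[0,0,0],[0,0,0],[0,0,0],[0,0,0],[0,0,0],[0,0,0]]}'
python3 - <<'E'
from h import *
import pickle
p=camera_params("wrist");im,d=get_image("wrist");X=cloud(p,d).reshape(-1,3)
cv2.imwrite("pics/w3.png",im[:,:,::-1]);pickle.dump((p,im,d),open("w3.pkl","wb"))
near=np.hypot(*(X[:,:2]-[462,346]).T)<75
for n,a,b in(("block",42,48),("grip top",102,118),("plate mid",50,76),("grip",80,118)):
    k=near&(X[:,2]>a)&(X[:,2]<b);print(n,k.sum(),cv2.minAreaRect(X[k,:2].astype(np.float32)) if k.sum()>5 else "",np.median(X[k,2]) if k.sum() else "")
plan((462,346,100))
E
```

```text
t: 8.68
ee_pos: [506.0, 328.4, 215.0]
orientation: [-0.603, -3.08, 0.004]
ft_force: [0.2, 0.3, -1.1]
width: 87.9
grasp_force: 0.0
block 6570 ((456.0594787597656, 351.5237121582031), (90.51521301269531, 110.03369903564453), 81.12450408935547) 44.618404036279344
grip top 599 ((454.6954040527344, 351.2968444824219), (11.995895385742188, 44.133460998535156), 80.22515869140625) 109.48354941091299
plate mid 0  
grip 609 ((455.01190185546875, 351.2423400878906), (11.995895385742188, 58.55072784423828), 80.22515869140625) 109.47727627972631
tcp [506.2 327.  215.2] yawY 67.74 tilt [ 0.0022 -0.0036 -1.    ] q [ 0.55  0.4   1.68 -0.    1.06 -0.63] t 8.73
shift tool mm [ 47.8   1.2 115.4] twist z deg 0
```

View pics/w3.png

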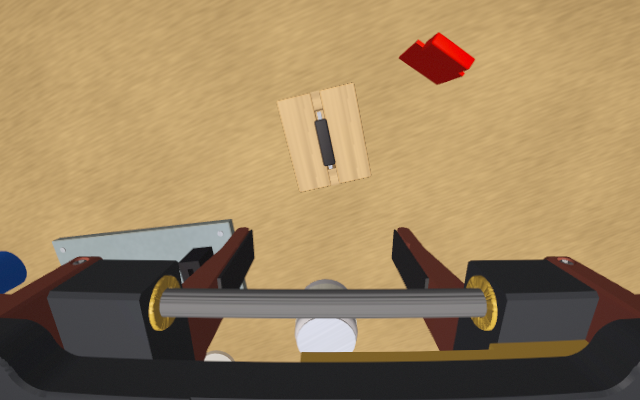

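The picture shows the steel plate's black grip at (324,141) in the block, with the red decoy at (437,58). The grip top is at (454.7,351.3), its thin axis at 80.2°.

```bash
python3 -m creep '{"delta_pos":[[0,0,0.03],[0,0,0.03],[0.0274,0.0076,0],[0.0274,0.0076,0],[0,0,0],[0,0,0]],"twist":[[0,0,-6.25],[0,0,-6.25],[0,0,0],[0,0,0],[0,0,0],[0,0,0]]}'
python3 - <<'E'
from h import *
plan((454.9,351.3,77),80.3)
E
```

```text
t: 9.23
ee_pos: [455.3, 350.1, 156.8]
orientation: [-0.27, -3.128, 0.003]
ft_force: [0.3, -0.5, -0.1]
width: 87.7
grasp_force: 0.0
tcp [455.3 350.1 156.8] yawY 80.14 tilt [ 0.0014 -0.0019 -1.    ] q [ 0.63  0.44  1.79 -0.    0.92 -0.76] t 9.23
shift tool mm [ 0.5  1.3 79.8] twist z deg -0.16
```

```bash
python3 -m creep '{"delta_pos":[[0.0005,0.0013,0.03],[0,0,0.03],[0,0,0.015],[0,0,0.005],[0,0,0],[0,0,0]],"twist":[[0,0,0],[0,0,0],[0,0,0],[0,0,0],[0,0,0],[0,0,0]]}'
python3 -m creep '{"delta_pos":[[0,0,0],[0,0,0],[0,0,0],[0,0,0],[0,0,0],[0,0,0],[0,0,0],[0,0,0],[0,0,0],[0,0,0],[0,0,0],[0,0,0]],"twist":[[0,0,0],[0,0,0],[0,0,0],[0,0,0],[0,0,0],[0,0,0],[0,0,0],[0,0,0],[0,0,0],[0,0,0],[0,0,0],[0,0,0]]}' 0
```

```text
t: 9.73
ee_pos: [457.0, 352.5, 78.2]
orientation: [0.272, 3.129, 0.001]
ft_force: [0.3, 0.9, 1.3]
width: 87.6
grasp_force: 0.0
t: 10.73
ee_pos: [455.9, 353.0, 77.6]
orientation: [-0.27, -3.13, 0.0]
ft_force: [0.6, 0.6, -1.5]
width: 12.1
grasp_force: 30.0
```

```bash
python3 -m creep '{"delta_pos":[[0,0,-0.02],[0,0,-0.03],[0,0,-0.03],[0,0,0],[-0.0242,-0.0272,0],[-0.0242,-0.0272,0],[-0.0242,-0.0272,0],[-0.0242,-0.0272,0],[-0.0242,-0.0272,0],[-0.0242,-0.0272,0],[-0.0242,-0.0272,0],[0,0,0],[0,0,0],[0,0,0]],"twist":[[0,0,0],[0,0,0],[0,0,0],[0,0,5.6],[0,0,0],[0,0,0],[0,0,0],[0,0,0],[0,0,0],[0,0,0],[0,0,0],[0,0,0],[0,0,0],[0,0,0]]}'
python3 - <<'E'
from h import *
import pickle
o=get_obs();p=camera_params("wrist");im,d=get_image("wrist");X=cloud(p,d).reshape(-1,3)
cv2.imwrite("pics/w4.png",im[:,:,::-1]);pickle.dump((p,im,d,o),open("w4.pkl","wb"))
plan((568.7,124.8,157),74.6)
E
```

```text
t: 11.9
ee_pos: [567.9, 124.3, 157.3]
orientation: [-0.424, -3.112, 0.0]
ft_force: [-0.0, 0.2, -1.6]
width: 11.7
grasp_force: 30.0
tcp [567.7 124.9 157.4] yawY 74.55 tilt [ 9.e-04 -2.e-04 -1.e+00] q [ 0.2   0.44  1.77  0.    0.92 -1.11] t 11.95
shift tool mm [-1.   0.2  0.4] twist z deg -0.05
```

View pics/w4.png

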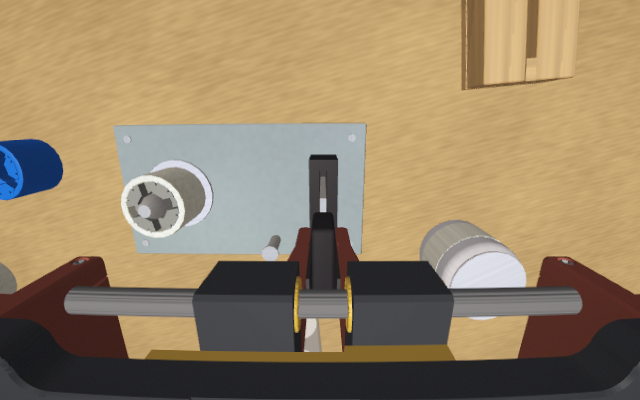

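The held plate's grip is at (322,230) and lines up with the holder's slot at (323,190). I check the offsets in the tool frame.

```bash
python3 - <<'E'
from h import *
import pickle
p,im,d,o=pickle.load(open("w4.pkl","rb"));R=Ro.from_rotvec(o["orientation"]).as_matrix();X=cloud(p,d).reshape(-1,3);t=(X-o["ee_pos"])@R
f=lambda k:print(k.sum(),t[k].min(0).round(1),t[k].max(0).round(1),np.median(t[k],0).round(1)) if k.sum() else print(0)
n=(abs(t[:,1])<9)&(abs(t[:,0])<45)
f(n&(t[:,2]>-40)&(t[:,2]<-28)&(t[:,0]>8))   # grip top
f(n&(t[:,2]>-2)&(t[:,2]<60)&(t[:,0]>20))    # steel
g=cv2.cvtColor(im,cv2.COLOR_RGB2GRAY).ravel();k=n&(t[:,2]>0)&(t[:,2]<70);print(np.percentile(t[k],[2,50,98],axis=0).round(1) if k.sum() else 0)
h=(X[:,2]>60)&(X[:,2]<68)&(np.hypot(*(X[:,:2]-[568.7,124.8]).T)<55);f(h)
# slot walls at mouth: columns of depth across y at several x
for x0 in(30,35,38):
    k=h&(abs(t[:,0]-x0)<1.5);y=np.sort(t[k,1]);j=np.argmax(np.diff(y)) if len(y)>2 else 0;print(x0,y[[0,-1]].round(1) if len(y) else "",(y[j:j+2]).round(1) if len(y)>2 else "")
E
```

```text
847 [  8.   -8.9 -39.9] [ 23.2   8.9 -28.1] [ 14.6   0.  -31.9]
150 [22.6 -1.8 -2. ] [31.2  2.1 60. ] [30.7  0.5 15.9]
[[30.5 -1.7  0.3]
 [30.8 -0.1 26. ]
 [31.1  2.  63. ]]
1357 [-25.6 -13.   91.6] [41.5 14.  97.3] [16.5  0.6 93.7]
30 [-12.3  13.6] [1.6 4.3]
35 [-12.3  13.6] [-0.3  0.6]
38 [-12.3  13.5] [2.5 3.4]
```

```bash
python3 -m creep '{"delta_pos":[[-0.0018,0.0005,0.01],[0,0,0.01],[0,0,0.006],[0,0,0.004],[0,0,0.004],[0,0,0.004],[0,0,0]],"twist":[[0,0,0],[0,0,0],[0,0,0],[0,0,0],[0,0,0],[0,0,0],[0,0,0]]}'
```

```text
t: 12.53
ee_pos: [569.8, 124.3, 118.7]
orientation: [-0.422, -3.112, 0.001]
ft_force: [-0.4, 0.1, -2.5]
width: 11.8
grasp_force: 30.0
```

The lower edge is at ≈51 mm, inside the slot, with no force. I continue down.

```bash
python3 -m creep '{"delta_pos":[[0,0,0.006],[0,0,0.006],[0,0,0.005],[0,0,0.004],[0,0,0.003],[0,0,0.002],[0,0,0.001],[0,0,0]],"twist":[[0,0,0],[0,0,0],[0,0,0],[0,0,0],[0,0,0],[0,0,0],[0,0,0],[0,0,0]]}'
```

```text
t: 13.2
ee_pos: [570.2, 124.3, 92.5]
orientation: [-0.423, -3.113, 0.0]
ft_force: [0.2, 0.5, -2.1]
width: 11.8
grasp_force: 30.0
```

```bash
python3 -m creep '{"delta_pos":[[0,0,0.001],[0,0,0]],"twist":[[0,0,0],[0,0,0]]}'; python3 -m creep '{"delta_pos":[[0,0,0.001],[0,0,0]],"twist":[[0,0,0],[0,0,0]]}'
```

```text
t: 13.37
ee_pos: [570.4, 124.3, 91.8]
orientation: [0.423, 3.113, 0.0]
ft_force: [-0.1, -0.0, -0.9]
width: 11.9
grasp_force: 30.0
t: 13.53
ee_pos: [570.5, 124.4, 91.5]
orientation: [0.423, 3.113, 0.0]
ft_force: [-1.9, -0.1, 5.1]
width: 11.6
grasp_force: 30.0
```

```bash
python3 -m creep '{"delta_pos":[[0,0,0],[0,0,0],[0,0,0],[0,0,0],[0,0,0],[0,0,0]],"twist":[[0,0,0],[0,0,0],[0,0,0],[0,0,0],[0,0,0],[0,0,0]]}' 1; python3 -m creep '{"delta_pos":[[0,0,-0.02],[0,0,-0.04],[0,0,-0.04],[0,0,-0.04],[-0.03,0,0],[-0.03,0,0],[0,0,0],[0,0,0]],"twist":[[0,0,0],[0,0,0],[0,0,0],[0,0,0],[0,0,0],[0,0,0],[0,0,0],[0,0,0]]}'
python3 - <<'E'
from h import *
p=camera_params("wrist");im,d=get_image("wrist");X=cloud(p,d).reshape(-1,3)
k=(np.hypot(*(X[:,:2]-[568.7,124.8]).T)<40)&(X[:,2]>105)&(X[:,2]<140);print("grip",k.sum(),cv2.minAreaRect(X[k&(X[:,2]>119),:2].astype(np.float32)),np.median(X[k,2]))
r=np.hypot(*(X[:,:2]-[526,-29.4]).T);k=(r<30)&(r>26)&(X[:,2]>55)&(X[:,2]<100);print("roll top z",np.median(X[k,2]),X[k].mean(0).round(1),X[k,2].std())
k=(X[:,2]>70)&(r<36)&(X[:,2]<77);print(cv2.minEnclosingCircle(X[k,:2].astype(np.float32)))
cv2.imwrite("pics/w5.png",im[:,:,::-1])
print(get_obs()["t"])
E
```

```text
t: 14.03
ee_pos: [570.3, 124.3, 90.6]
orientation: [-0.423, -3.113, 0.0]
ft_force: [-0.1, -0.5, 0.2]
width: 48.4
grasp_force: 0.0
t: 14.7
ee_pos: [628.6, 107.9, 230.4]
orientation: [-0.424, -3.113, -0.0]
ft_force: [-0.8, -0.9, -0.4]
width: 87.5
grasp_force: 0.0
grip 574 ((569.40234375, 124.92729949951172), (11.233128547668457, 43.564334869384766), 74.23212432861328) 123.5652082327835
roll top z 73.56212295647873 [525.8 -26.8  73.1] 2.7176870397383883
((526.5578002929688, -29.17710304260254), 31.230640411376953)
14.75
```

View pics/w5.png

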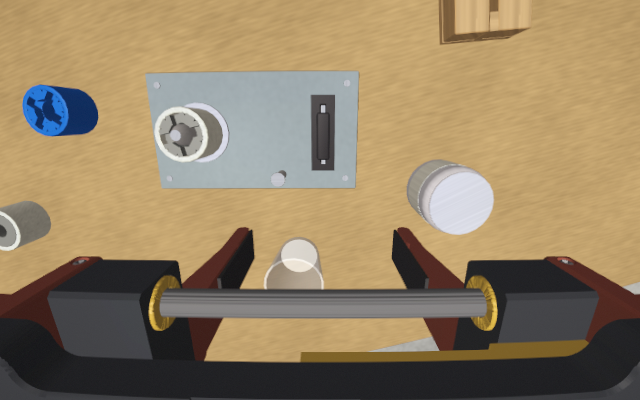

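The picture shows the roll seated on the disc at (183,134), top 73.6 mm against 74 expected. The plate is home in the holder at (323,133), top 123.6 mm against 124 expected, within 1 mm of the slot's middle. The tin (450,197), cup (297,265) and plain roll (20,225) are undisturbed, and the gripper is clear, so I hand in.

```bash
python3 -c "from workcell import close_job; print(close_job())"
```

```text
the job is handed in; nothing more can be done
None
```

I handed the job in at about 15 s: the notched roll is seated over the drive pins and the steel peel plate is fully home in the holder, grip up; the tin, cup and plain roll were not touched, and no verdict came back at hand-in.

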